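# Pack the flashlight in the kit box and shut the lid

## Task

Pack the flashlight that lies on the worktop to the left of the grey kit box into that box: lay it flat on the box's floor in the empty half beside the cardboard carton, so that nothing stands above the rim. Leave the carton in the box, then swing the box's hinged lid fully shut and let go.

Things in the scene. Friction and masses are not known exactly. Their poses are not given: they have to be found in the camera images.
- flashlight_center (a point): centre (18 mm above what it lies on) of the loose black flashlight, lying, 140 mm long along its own x, head 36 mm across, barrel (at the centre and behind) 27 mm wide, 30 mm high, under 0.3 kg. It lies left of the box, among a marker (130 mm, thinner), a cork sanding block and a tin, their centres over 100 mm away. The other flashlight, far right on the worktop, is not meant.
- bay (a point): middle of the empty half of the kit box, on its floor (10 mm above the worktop). Box axes: x away from the robot to the hinge side, y left, z up. Box: grey-painted wood, dark corner angles, fixed, outside 200 (x) by 310 (y) by 76 mm high, walls and floor 10 mm, inside 66 mm deep. The empty half is 180 mm along x and 180 mm along y, from the left wall to the carton.
- carton_center (a point): centre of the cardboard carton that already stands in the right half of the box, loose: 102 mm (along the box's y) by 150 mm (along its x) by 56 mm high, its top 10 mm below the rim.
- lid_hinge (a point): middle of the lid's hinge line, on the top of the box's far wall, 76 mm above the worktop; fixed, with the box's axes; the hinge turns about its y.
- lid_edge (a point): middle of the lid's free edge, half-way through its thickness. The lid is a flat grey panel 212 mm from hinge to free edge, 310 mm wide, 10 mm thick, 0.3 kg, with no knob; when shut it lies on the rim, its top 86 mm above the worktop, and overhangs the front by 12 mm.
- kit_lid (a joint): lid angle in rad: 0 shut, 1.57 upright, at most 1.90 leaning back. The lid starts open, leaning slightly back; the stiff hinge holds it wherever it is left, so it must be pushed (about 2 to 6 N at the free edge) all the way down.
Things that resemble listed ones, but are neither listed nor needed, are in the scene too. Of the things that look like the part that bears carton_center, the larger one is meant.

How it is judged:
On the way:
1. the flashlight lies in the empty half of the box, on its floor, released, with the lid still open (z of flashlight_center in the frame of bay below 0.03 m and x of flashlight_center in the frame of bay between -0.085 and 0.085 m and y of flashlight_center in the frame of bay between -0.09 and 0.09 m and contact force between the fingers and flashlight below 0.1 N and value of joint kit_lid above 0.5 rad), for 0.2 s.
At the end, for the whole second after the job is handed in: The lid is shut (under 0.05 rad), the flashlight lies in the half of the box that was empty with its centre under 30 mm above the box's floor, and the carton still stands in the box (centre within 240 mm of the middle of that half, less than 60 mm above the worktop) (value of joint kit_lid below 0.05 rad and z of flashlight_center in the frame of bay below 0.03 m and x of flashlight_center in the frame of bay between -0.085 and 0.085 m and y of flashlight_center in the frame of bay between -0.09 and 0.09 m and horizontal distance between carton_center and bay below 0.24 m and height (world z) of carton_center below 0.06 m); the robot touches nothing.
It also fails if it takes over 64 s, if anything falls off the work surface, if the arm or the gripper's body presses on something with over 40 N, if the wrist force passes 120 N, or if a joint passes its speed limit or range.

## Robot

A 6-joint arm with a two-finger parallel gripper is mounted at the origin on a cart in front of the work surface, level with it; the furniture and walls round the work are solid. World frame = base frame: x ahead of the robot, y to its left, z up, the work surface at z = 0. Lengths are in m, angles in rad, forces in N, time in s.
With the tool pointing down it reaches from about 0.35 to 0.775 m from the base axis. Payload 5.5 kg.
Tool frame: the origin (TCP) lies midway between the tips of the shut fingers; the grasp point (between the pads) lies 19 mm behind it; z points along the fingers, y is the line along which they close (so a half turn about z gives the same grasp; the last joint's range is limited). The gripper opens to 85 mm and grips with 20 to 120 N. Pads are 22 mm wide; open, the fingers measure 114 mm over their backs; the gripper's body (76 mm by 85 mm) begins 54 mm behind the grasp point. The pads swing forward as they close: fully open they stand 13 mm farther back than shut.
Start: joints at [1.056, 0.313, 0.046, 1.304, 0, 1.431], TCP at [0.211, 0.535, 0.231] pointing down, gripper open.
Joint ranges: [-2.76, 2.76], [-0.86, 1.69], [-1.03, 1.26], [-2.2, 2.34], [-1.47, 1.5], [-3.14, 3.14]. Speed limits (rad/s): [2.57, 2.57, 3.14, 3.14, 3.14, 3.14].

## Interface

Orientations are given as a unit quaternion [w, x, y, z].
In Python, from workcell import telemetry, imaging, env gives the robot as it stands. The module is installed in compiled form; this text tells all that it offers.
- The arm moves only by the tool step_arm, never from a script. Its argument "moves" is a list of rows, each a list of 3 entries, a list of its own where there are three numbers: the shift along the tool's x, y, z in mm, then the turn, a rotation vector about the tool's x, y, z in rad, then the finger opening in mm, from 0 to 85.4. A call has 1 to 8 rows; each row is the pose to reach, as a shift and turn from the pose commanded when the call began, along the tool's axes at that moment; what a row does not reach only later rows make up. A row lasts 1/12 s, in which the tool goes at most 41.7 mm and 7.16 degrees, less where a joint would pass 70% of its speed; a pose out of reach is approached as far as the arm can. A call with a gripper value outside its range is refused whole. The fingers move at their own pace and stop on an object; "grip_force" is the grip in N (left out, the last holds). Time passes only in rows, so rows that repeat a pose let the fingers close. It gives the time, the measured TCP pose, the force, the opening and the grip force at its end, in the units of the state.
- telemetry.get_state(): the state, without advancing time (a new reading comes with each control period).
- imaging.read_camera(name): name is "scene" or "top"; returns the picture (480x640x3 uint8, red, green, blue); there is no depth.
- imaging.camera_params(name): a dict with "camera_matrix" (3x3 intrinsics, pixels), "pose" (4x4, takes a point from camera to world coordinates). Camera axes: x right, y up, looking along -z (the intrinsics and any distortion apply to the point x, -y, -z); pixel columns grow to the right and rows downward; lengths in m; the calibration is good to about 2 mm. A picture is of the moment at which its call begins. camera_params takes no time and is no camera call.
- env.hand_in(): hands the job in; it is judged then, once.
The state is a dict: "clock": time; "joint_pos": joint angles; "qvel": joint speeds; "tau": joint torques, N m; "tcp_pos": TCP position; "orientation": TCP orientation; "wrist_force": force on the tool from outside, world axes, zero at the start; "ft_torque": the same for the moment, N m; "finger_gap": finger opening in m; "grip_force": force on a finger pad.
Only numpy, scipy, OpenCV 4.12 (cv2) and the standard library are available. Lean on these libraries where they do the work, as an engineer would, in place of code of your own. Each camera call takes 0.05 s, during which the arm holds its last target. There are 200 camera calls.

## Working session

There is one attempt and no reset: what is moved stays moved. The work goes in short steps, Python scripts to look and compute and a tool call to move; the robot and the scene stay as the last step left them, time stands still between calls to the robot, and variables do not carry over. Pictures are saved under pics/ and viewed, at most 10 in all, crops included, and the job is handed in when it is done.

Besides the shell and the picture viewer there is one more tool, called after "Call:" by a JSON object that holds its "op" and its "data", one argument or row to a line. step_arm: Moves the arm, as the interface text tells. Its arguments: {"type":"object","properties":{"moves":{"type":"array"},"grip_force":{"type":"number"}},"required":["moves"]}

```bash
mkdir -p pics
python3 - <<'E'
from workcell import telemetry, imaging
import cv2
for n in("scene","top"):
    im=imaging.read_camera(n); cv2.imwrite(f"pics/{n}0.png",im[:,:,::-1])
    p=imaging.camera_params(n); print(n,p)
print(telemetry.get_state())
E
```

```text
scene {'camera_matrix': array([[454.50800948,   0.        , 319.01956362],
       [  0.        , 454.50800948, 232.11305246],
       [  0.        ,   0.        ,   1.        ]]), 'pose': array([[-0.45687057,  0.53313309, -0.71206628, -0.05317283],
       [-0.88950016, -0.2807085 ,  0.36054433,  0.32108876],
       [-0.00766495,  0.79810516,  0.60246942,  0.62077753],
       [ 0.        ,  0.        ,  0.        ,  1.        ]])}
top {'camera_matrix': array([[503.1128394 ,   0.        , 316.24880492],
       [  0.        , 503.1128394 , 230.64535752],
       [  0.        ,   0.        ,   1.        ]]), 'pose': array([[-9.48055182e-04,  9.86513800e-01, -1.63675361e-01,
         4.07375907e-01],
       [-9.99903007e-01, -3.20949607e-03, -1.35527359e-02,
         1.24701049e-02],
       [-1.38952764e-02,  1.63646637e-01,  9.86421157e-01,
         1.21688567e+00],
       [ 0.00000000e+00,  0.00000000e+00,  0.00000000e+00,
         1.00000000e+00]])}
{'clock': 0.1, 'joint_pos': array([1.05641154e+00, 3.13943296e-01, 4.51062522e-02, 1.30356633e+00,
       3.97554853e-06, 1.43116882e+00]), 'qvel': array([ 0.00029789, -0.00022294,  0.00424574,  0.00105947, -0.00046975,
       -0.00117526]), 'tau': array([ 3.54047923e-03, -4.81726313e+01,  2.99242991e+01,  1.27356540e-02,
       -7.28108535e-05, -2.23484795e-05]), 'tcp_pos': array([0.21028399, 0.53470297, 0.23049337]), 'orientation': array([-2.59980843e-04,  1.86284002e-01,  9.82495611e-01, -7.60302554e-04]), 'wrist_force': array([0.60411507, 0.0036205 , 0.42609876]), 'ft_torque': array([-0.00845548,  0.02008003,  0.00418915]), 'grip_force': 0.0, 'finger_gap': 0.08531857438208709}
```

View pics/top0.png

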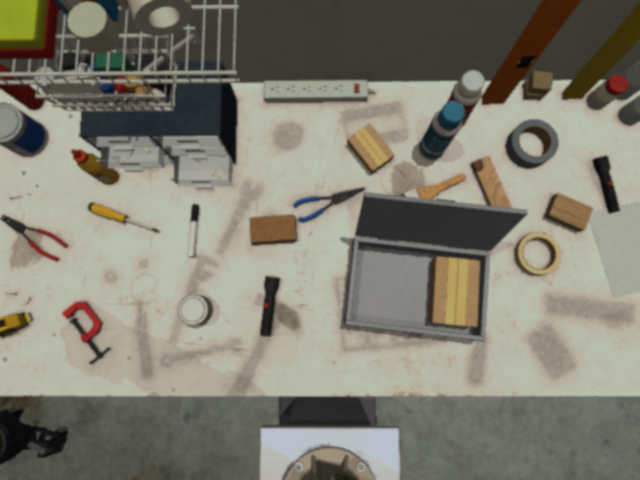

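View pics/scene0.png

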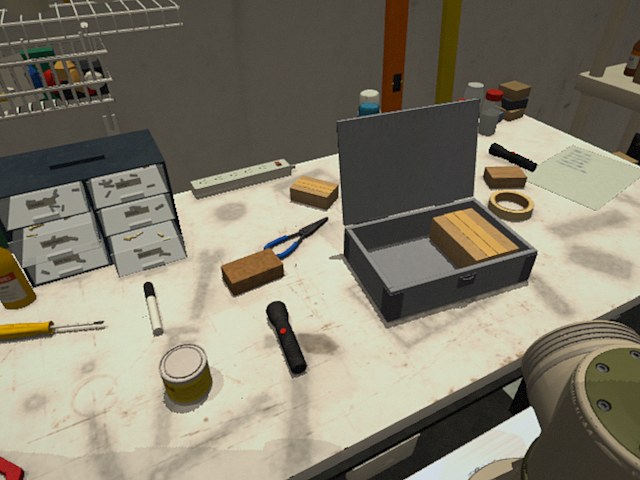

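The top view shows these candidates: the loose flashlight at about (269,306), the marker at (193,230), the far-right flashlight at (606,183) and the screwdriver at (123,217). I choose the one at (269,306): it is black, left of the box, and near the cork block and the tin. The next crop checks it.

Run:
```python
import cv2
im=cv2.imread("pics/top0.png")
cv2.imwrite("pics/crop1.png",cv2.resize(im[180:350,240:540][:, :],None,fx=2.6666,fy=2.6666,interpolation=cv2.INTER_CUBIC))
cv2.imwrite("pics/crop2.png",cv2.resize(im[265:345,240:340],None,fx=7,fy=7,interpolation=cv2.INTER_CUBIC))
```

```text
(no output)
```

View pics/crop1.png

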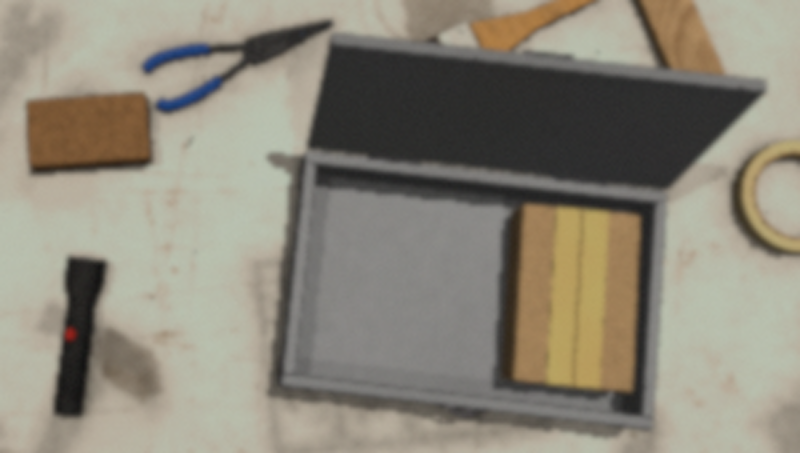

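View pics/crop2.png

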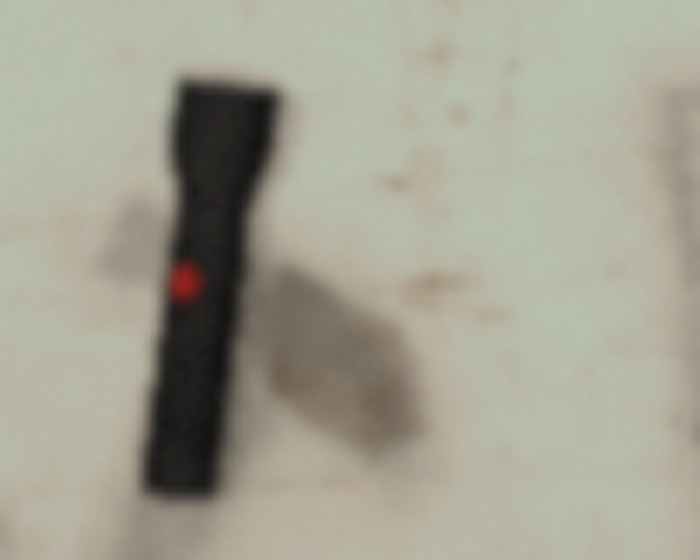

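The crop confirms the flashlight: head end at pixel (272.7,277.3), tail end at (265.9,335.1). The rim's outer corners are at about (346,324.5), (484,336.5), (355,237.5) and (488.5,253).

```bash
cat > h.py <<'E'
import numpy as np, cv2
from workcell import telemetry, imaging
from scipy.spatial.transform import Rotation as R
def ray(n,u,v,z):
    p=imaging.camera_params(n);K=p["camera_matrix"];T=p["pose"]
    d=T[:3,:3]@np.array([(u-K[0,2])/K[0,0],-(v-K[1,2])/K[1,1],-1]);o=T[:3,3]
    return (o+d*(z-o[2])/d[2]).round(4)
def proj(n,P):
    p=imaging.camera_params(n);K=p["camera_matrix"];T=p["pose"]
    c=T[:3,:3].T@(np.asarray(P)-T[:3,3]);return (K[0,2]+K[0,0]*c[0]/-c[2],K[1,2]-K[1,1]*c[1]/-c[2])
def rot():
    q=telemetry.get_state()["orientation"];return R.from_quat(np.r_[q[1:],q[0]])
E
python3 - <<'E'
from h import *
h=ray("top",272.7,277.3,.018);t=ray("top",265.9,335.1,.018)
print("fl",h,t,(h+t)/2,np.linalg.norm(h-t),np.arctan2(*(h-t)[[1,0]]))
c=[ray("top",*p,.076) for p in((346.1,324.5),(484,336.3),(355,237.5),(488.5,253))]
print(c,[np.linalg.norm(c[i]-c[j]) for i,j in((0,1),(2,3),(0,2),(1,3))])
ct=[ray("top",240+u/2.6666,180+v/2.6666,.066) for u,v in((517,203),(640,212),(511,384),(634,391))]
print("carton",ct)
# lid edge
for a in np.arange(1.6,1.91,.05): pass
r=rot();print(r.as_matrix().round(3))
# joint-angle yaw rel
for p in((330,38),(764,88)): print(ray("top",240+p[0]/2.6666,180+p[1]/2.6666,.28))
E
```

```text
fl [0.494  0.1328 0.018 ] [0.3591 0.1469 0.018 ] [0.42655 0.13985 0.018  ] 0.1356348775204962 -0.10414371615488165
[array([ 0.3845, -0.0382,  0.076 ]), array([ 0.3586, -0.3426,  0.076 ]), array([ 0.5805, -0.0606,  0.076 ]), array([ 0.5439, -0.3631,  0.076 ])] [np.float64(0.30549986906707505), np.float64(0.30470610430380285), np.float64(0.19727584748265561), np.float64(0.18643052325196113)]
carton [array([ 0.5383, -0.2413,  0.066 ]), array([ 0.5302, -0.3462,  0.066 ]), array([ 0.3853, -0.2303,  0.066 ]), array([ 0.3794, -0.333 ,  0.066 ])]
[[-0.931  0.366 -0.001]
 [ 0.366  0.931 -0.001]
 [ 0.    -0.002 -1.   ]]
[ 0.6329 -0.0654  0.28  ]
[ 0.5953 -0.3716  0.28  ]
```

```bash
cat >> h.py <<'E'
def boxpts(x,y,th,a):
    # x,y = bay centre; left wall inner at box y=+.09, outer +.10; box outer x +-.1, y -.21..+.1
    c,s=np.cos(th),np.sin(th);W=lambda p:np.array([x+c*p[0]-s*p[1],y+s*p[0]+c*p[1],p[2]])
    q=lambda l,o:(.1-l*np.cos(a)+o*np.sin(a), .076+l*np.sin(a)+o*np.cos(a))
    P=[(-.1,.1,.076),(-.1,-.21,.076),(.1,-.21,.076),(.1,.1,.076)]
    I=[(-.09,.09,.076),(-.09,-.2,.076),(.09,-.2,.076),(.09,.09,.076)]
    L=[(q(l,0)[0],yy,q(l,0)[1]) for l,yy in((0,.1),(.212,.1),(.212,-.21),(0,-.21))]
    F=[(-.1,.1,0),(-.1,-.21,0)]
    return [[W(p) for p in S] for S in(P,I,L,F)]
E
python3 - <<'E'
from h import *
from scipy.optimize import least_squares
k=lambda u,v:(240+u/2.6666,180+v/2.6666)
def res(v):
    P,I,L,F=boxpts(*v);o=[]
    for n,p,m in(("top",P[0],(346.1,324.5)),("top",P[1],(484,336.3)),("top",P[3],(355,237.5)),("top",L[1],k(330,38)),("top",L[2],k(764,88)),
      ("scene",L[1],(337,106)),("scene",L[2],(477,100)),("scene",P[0],(386,291)),("scene",P[1],(535,249)),("scene",P[3],(345,229))):
        o+=list(np.subtract(proj(n,p),m))
    return o
r=least_squares(res,[.46,-.14,-.11,1.7],loss="soft_l1");print(r.x);print(np.round(r.fun.reshape(-1,2),1))
out=[]
for n,(x0,y0,x1,y1) in(("top",(330,180,530,350)),("scene",(330,90,540,320))):
    im=cv2.imread(f"pics/{n}0.png")[y0:y1,x0:x1];f=400/(x1-x0);im=cv2.resize(im,(400,int(f*(y1-y0))))
    for S,c in zip(boxpts(*r.x),((0,0,255),(0,255,0),(255,0,255),(0,255,255))):
        cv2.polylines(im,[np.int32([(np.array(proj(n,p))-(x0,y0))*f for p in S])],True,c,1)
    out.append(cv2.copyMakeBorder(im,0,600-len(im) if len(im)<600 else 0,0,0,0))
cv2.imwrite("pics/ov.png",np.hstack([o[:600] for o in out]))
E
```

```text
[ 0.47511479 -0.14625411 -0.11278436  1.7907967 ]
[[-1.2 -1.1]
 [ 0.6  3. ]
 [-1.1 -2.3]
 [-0.9  0.3]
 [ 0.4 -1.1]
 [-0.6 14.7]
 [ 1.6 -2.5]
 [ 4.1  0.1]
 [ 1.8  0.2]
 [-1.5 -3. ]]
```

View pics/ov.png

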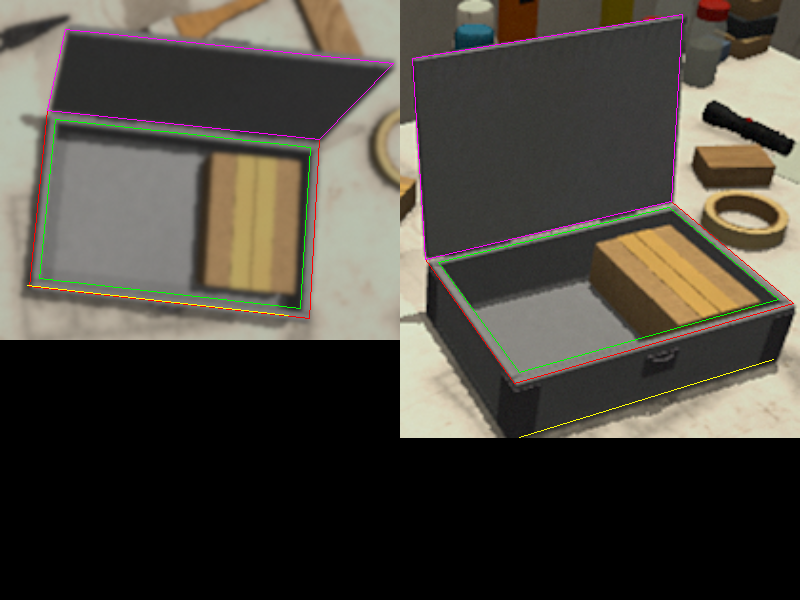

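The overlay (lid, rim and inner edges) matches both views closely. Bay is at (0.475,-0.146) with yaw -0.113, the lid is at 1.79 rad and the flashlight is at (0.4265,0.140) with yaw -0.104. Next I move above the flashlight.

Call:
{"op": "step_arm", "data": {
  "moves": [
    [[-346,-288,60],[0,0,-0.271],85],
    [[-346,-288,60],[0,0,-0.271],85],
    [[-346,-288,60],[0,0,-0.271],85],
    [[-346,-288,60],[0,0,-0.271],85],
    [[-346,-288,60],[0,0,-0.271],85],
    [[-346,-288,60],[0,0,-0.271],85],
    [[-346,-288,60],[0,0,-0.271],85],
    [[-346,-288,60],[0,0,-0.271],85]
  ],
  "grip_force": 40
}}

```text
clock: 0.77
tcp_pos: [0.3679, 0.2468, 0.1874]
orientation: [-0.0, 0.052, 0.999, -0.0]
wrist_force: [1.0, -1.1, 0.7]
finger_gap: 0.0851
grip_force: 0.0
```

Call:
{"op": "step_arm", "data": {
  "moves": [
    [[-69,-100,60],[0,0,0],85],
    [[-69,-100,60],[0,0,0],85],
    [[-69,-100,60],[0,0,0],85],
    [[-69,-100,60],[0,0,0],85],
    [[-69,-100,60],[0,0,0],85],
    [[-69,-100,60],[0,0,0],85]
  ]
}}

```text
clock: 1.27
tcp_pos: [0.4255, 0.1418, 0.1274]
orientation: [-0.001, 0.053, 0.999, 0.0]
wrist_force: [0.0, 0.2, 0.6]
finger_gap: 0.0851
grip_force: 0.0
```

```bash
cat >> h.py <<'E'
def to(x,y,z,yaw=None):
    s=telemetry.get_state();r=rot();d=r.inv().apply(np.array([x,y,z])-s["tcp_pos"])*1000
    print("t",s["clock"],"tcp",s["tcp_pos"].round(4),"shift mm",d.round(1))
    if yaw is not None:
        Y=r.as_matrix()[:,1];print("turn z",-(yaw-(np.arctan2(Y[1],Y[0])-np.pi/2)))
E
python3 -c "
from h import *
to(.4265,.140,.004,-.104); print(telemetry.get_state()['joint_pos'])"
```

```text
t 1.2667 tcp [0.4255 0.1418 0.1274] shift mm [ -1.4  -1.7 123.4]
turn z -0.0016310056120406452
[ 1.41989841e-01  1.34441476e-01 -4.48196889e-01  9.89889071e-01
  6.21480643e-04  2.47620145e-01]
```

Call:
{"op": "step_arm", "data": {
  "moves": [
    [[-1,-2,40],[0,0,0],85],
    [[-1,-2,75],[0,0,0],85],
    [[-1,-2,105],[0,0,0],85],
    [[-1,-2,122],[0,0,0],85],
    [[-1,-2,123],[0,0,0],85],
    [[-1,-2,123],[0,0,0],85]
  ]
}}

```text
clock: 1.77
tcp_pos: [0.4258, 0.1413, 0.0048]
orientation: [-0.001, 0.051, 0.999, 0.0]
wrist_force: [0.4, 0.9, 0.5]
finger_gap: 0.0855
grip_force: 0.0
```

Call:
{"op": "step_arm", "data": {
  "moves": [
    [[0,0,0],[0,0,0],15],
    [[0,0,0],[0,0,0],15],
    [[0,0,0],[0,0,0],15],
    [[0,0,0],[0,0,0],15],
    [[0,0,0],[0,0,0],15],
    [[0,0,0],[0,0,0],15],
    [[0,0,0],[0,0,0],15],
    [[0,0,0],[0,0,0],15]
  ],
  "grip_force": 40
}}

```text
clock: 2.43
tcp_pos: [0.4275, 0.1402, 0.0057]
orientation: [0.001, 0.052, 0.999, 0.0]
wrist_force: [-0.6, -0.8, 6.0]
finger_gap: 0.0249
grip_force: 38.9
```

Call:
{"op": "step_arm", "data": {
  "moves": [
    [[0,0,-30],[0,0,0],15],
    [[0,0,-65],[0,0,0],15],
    [[0,0,-100],[0,0,0],15],
    [[0,0,-125],[0,0,0],15],
    [[0,0,-130],[0,0,0],15],
    [[0,0,-130],[0,0,0],15]
  ]
}}

```text
clock: 2.93
tcp_pos: [0.4282, 0.1401, 0.1365]
orientation: [0.002, 0.052, 0.999, 0.0]
wrist_force: [0.3, -0.1, -1.9]
finger_gap: 0.0248
grip_force: 40.8
```

```bash
python3 -c "
from h import *
to(.475,-.146,.135,-.113); s=telemetry.get_state();print(s['finger_gap'],s['grip_force'])"
```

```text
t 2.9333 tcp [0.4282 0.1401 0.1365] shift mm [ -76.2 -279.7    1.5]
turn z 0.008916242063281801
0.024814074483949476 40.76311103068292
```

Call:
{"op": "step_arm", "data": {
  "moves": [
    [[-9,-35,0],[0,0,0.009],15],
    [[-19,-70,0],[0,0,0.009],15],
    [[-29,-105,0],[0,0,0.009],15],
    [[-38,-140,0],[0,0,0.009],15],
    [[-48,-175,0],[0,0,0.009],15],
    [[-57,-210,0],[0,0,0.009],15],
    [[-67,-245,0],[0,0,0.009],15],
    [[-76,-275,0],[0,0,0.009],15]
  ]
}}

```text
clock: 3.6
tcp_pos: [0.4725, -0.1432, 0.1323]
orientation: [-0.002, 0.057, 0.998, 0.001]
wrist_force: [0.9, 0.8, -1.8]
finger_gap: 0.0251
grip_force: 40.8
```

Call:
{"op": "step_arm", "data": {
  "moves": [
    [[0,-5,0],[0,0,0],15],
    [[0,-5,0],[0,0,0],15],
    [[0,-5,0],[0,0,0],15]
  ]
}}

```text
clock: 3.85
tcp_pos: [0.4717, -0.1457, 0.1327]
orientation: [-0.002, 0.057, 0.998, 0.001]
wrist_force: [0.2, 0.8, -2.1]
finger_gap: 0.0249
grip_force: 40.9
```

Run:
```python
from h import *
to(.475,-.146,.016,-.113); s=telemetry.get_state();print(s['finger_gap'],s['grip_force'],rot().as_matrix().round(3))
a=imaging.read_camera("scene")[60:330,230:560,::-1];b=imaging.read_camera("top")[170:350,330:550,::-1]
cv2.imwrite("pics/p1.png",np.hstack([cv2.resize(x,(400,327)) for x in(a,b)]))
```

```text
t 3.85 tcp [ 0.4717 -0.1457  0.1327] shift mm [-3.700e+00 -1.000e-01  1.167e+02]
turn z -0.001019604807872096
0.024876887812082055 40.873931776732206 [[-0.994  0.114 -0.004]
 [ 0.114  0.994  0.002]
 [ 0.004  0.002 -1.   ]]
```

View pics/p1.png

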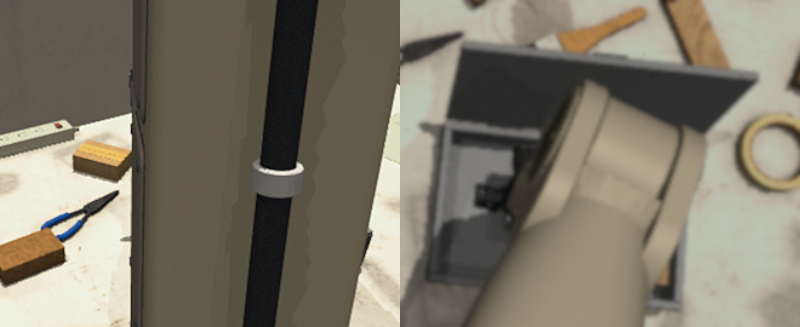

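The arm hides the box in both views, but the grip holds at 41 N and 25 mm. I lower with a small correction.

Call:
{"op": "step_arm", "data": {
  "moves": [
    [[-3,0,30],[0,0,0],15],
    [[-3,0,60],[0,0,0],15],
    [[-3,0,85],[0,0,0],15],
    [[-3,0,100],[0,0,0],15],
    [[-3,0,108],[0,0,0],15],
    [[-3,0,112],[0,0,0],15],
    [[-3,0,113],[0,0,0],15],
    [[-3,0,113],[0,0,0],15]
  ]
}}

```text
clock: 4.62
tcp_pos: [0.4769, -0.1464, 0.0224]
orientation: [0.001, 0.056, 0.998, -0.0]
wrist_force: [-0.3, -0.6, -1.8]
finger_gap: 0.025
grip_force: 40.9
```

Call:
{"op": "step_arm", "data": {
  "moves": [
    [[0,0,3],[0,0,0],15],
    [[0,0,5],[0,0,0],15],
    [[0,0,6],[0,0,0],15],
    [[0,0,6],[0,0,0],15]
  ]
}}

```text
clock: 4.95
tcp_pos: [0.4765, -0.1469, 0.016]
orientation: [0.0, 0.056, 0.998, -0.0]
wrist_force: [0.5, 0.2, -2.0]
finger_gap: 0.0249
grip_force: 40.9
```

Close to the floor; release, then raise.

Call:
{"op": "step_arm", "data": {
  "moves": [
    [[0,0,1],[0,0,0],32],
    [[0,0,1],[0,0,0],50],
    [[0,0,1],[0,0,0],60],
    [[0,0,1],[0,0,0],60],
    [[0,0,0],[0,0,0],60],
    [[0,0,0],[0,0,0],60]
  ]
}}

```text
clock: 5.45
tcp_pos: [0.4765, -0.1468, 0.016]
orientation: [0.0, 0.056, 0.998, -0.0]
wrist_force: [0.3, 0.2, -1.0]
finger_gap: 0.0603
grip_force: 0.0
```

Call:
{"op": "step_arm", "data": {
  "moves": [
    [[0,0,-20],[0,0,0],60],
    [[0,0,-55],[0,0,0],60],
    [[0,0,-95],[0,0,0],60],
    [[0,0,-135],[0,0,0],0],
    [[0,0,-175],[0,0,0],0],
    [[0,0,-215],[0,0,0],0],
    [[0,0,-255],[0,0,0],0],
    [[0,0,-290],[0,0,0],0]
  ]
}}

```text
clock: 6.12
tcp_pos: [0.4762, -0.1466, 0.3088]
orientation: [0.001, 0.056, 0.998, -0.0]
wrist_force: [0.1, -0.9, 0.8]
finger_gap: 0.0006
grip_force: 0.0
```

Call:
{"op": "step_arm", "data": {
  "moves": [
    [[0,320,0],[0,0,0],0],
    [[0,320,0],[0,0,0],0],
    [[0,320,0],[0,0,0],0],
    [[0,320,0],[0,0,0],0],
    [[0,320,0],[0,0,0],0],
    [[0,320,0],[0,0,0],0],
    [[0,320,0],[0,0,0],0],
    [[0,320,0],[0,0,0],0]
  ]
}}

```text
clock: 6.78
tcp_pos: [0.512, 0.1746, 0.3058]
orientation: [0.0, 0.055, 0.998, 0.0]
wrist_force: [-0.2, -0.6, 0.5]
finger_gap: 0.0
grip_force: 0.0
```

Run:
```python
from h import *
s=telemetry.get_state();print(s['finger_gap'],s['tcp_pos'],s['wrist_force'])
a=imaging.read_camera("scene")[60:330,230:560,::-1];b=imaging.read_camera("top")[170:350,330:550,::-1]
cv2.imwrite("pics/p2.png",np.hstack([cv2.resize(x,(400,327)) for x in(a,b)]))
```

```text
2.319872176605562e-05 [0.5120408  0.17461864 0.30582683] [-0.16438387 -0.56810345  0.45779197]
```

View pics/p2.png

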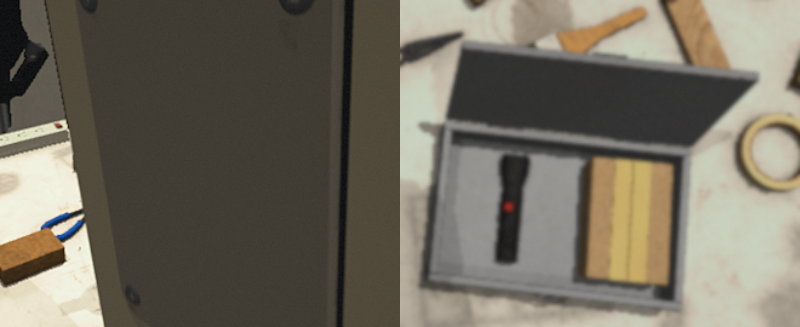

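The top view shows the flashlight lying flat in the empty half, at about (512,210) in the right panel, with the carton in place and the lid still open. Next I bring the shut fingers behind the lid.

Call:
{"op": "step_arm", "data": {
  "moves": [
    [[-25,-40,-15],[0,0,0],0],
    [[-200,-353,-15],[0,0,0],0],
    [[-200,-353,-15],[0,0,0],0],
    [[-200,-353,-15],[0,0,0],0],
    [[-200,-353,-15],[0,0,0],0],
    [[-200,-353,-15],[0,0,0],0],
    [[-200,-353,-15],[0,0,0],0],
    [[-200,-353,-15],[0,0,0],0]
  ]
}}

```text
clock: 7.55
tcp_pos: [0.6425, -0.1363, 0.3204]
orientation: [0.0, 0.057, 0.998, -0.0]
wrist_force: [0.7, -0.1, -0.1]
finger_gap: -0.0002
grip_force: 0.0
```

```bash
cat >> h.py <<'E'
def box():
    s=telemetry.get_state();x,y,z=s["tcp_pos"];c,n=np.cos(-.113),np.sin(-.113);x-=.475;y+=.146
    print("box",np.round([c*x+n*y,-n*x+c*y,z],4),"F",s["wrist_force"].round(1),"t",s["clock"]);print(rot().as_matrix().round(3)[2],s["joint_pos"].round(2))
E
python3 -c "
from h import *
box();to(.475+.2*.9936-.03*.1127,-.146-.2*.1127-.03*.9936,.321,-.113)"
```

```text
box [0.1653 0.0285 0.3204] F [ 0.7 -0.1 -0.1] t 7.55
[-0. -0. -1.] [-0.33  0.49  0.53  1.61 -0.   -0.22]
t 7.55 tcp [ 0.6425 -0.1363  0.3204] shift mm [-34.7 -58.5  -0.5]
turn z -0.0007450531213601813
```

Call:
{"op": "step_arm", "data": {
  "moves": [
    [[-20,-34,0],[0,0,0],0],
    [[-35,-58,0],[0,0,0],0],
    [[-35,-58,20],[0,0,0],0],
    [[-35,-58,45],[0,0,0],0],
    [[-35,-58,65],[0,0,0],0],
    [[-35,-58,65],[0,0,0],0]
  ]
}}

```text
clock: 8.05
tcp_pos: [0.6683, -0.1955, 0.2496]
orientation: [-0.004, 0.057, 0.998, 0.001]
wrist_force: [0.2, -0.0, -1.1]
finger_gap: 0.0004
grip_force: 0.0
```

Run:
```python
from h import *
box()
# planned TCP (box x,z) along the arc
l=.192
for a in np.arange(1.79,-.01,-.1): print(round(a,2),np.round([.1-l*np.cos(a)+.010*np.sin(a)+.011,.076+l*np.sin(a)+.010*np.cos(a)],4)*1000)
```

```text
box [ 0.1977 -0.0274  0.2496] F [ 0.2 -0.  -1.1] t 8.05
[ 0.009  0.002 -1.   ] [-0.4   0.58  0.5   1.5  -0.   -0.29]
1.79 [162.5 261.2]
1.69 [143.8 265.4]
1.59 [124.7 267.8]
1.49 [105.5 268.2]
1.39 [ 86.3 266.7]
1.29 [ 67.4 263.3]
1.19 [ 48.9 258. ]
1.09 [ 31.1 250.9]
0.99 [ 14. 242.]
0.89 [ -2.1 231.5]
0.79 [-17.  219.4]
0.69 [-30.7 205.9]
0.59 [-43.  191.1]
0.49 [-53.7 175.2]
0.39 [-62.8 158.2]
0.29 [-70.1 140.5]
0.19 [-75.7 122.1]
0.09 [-79.3 103.2]
```

Call:
{"op": "step_arm", "data": {
  "moves": [
    [[20,0,-5],[0,0,0],0],
    [[36,0,-11],[0,0,0],0],
    [[45,0,-13],[0,0,0],0],
    [[54,0,-15],[0,0,0],0],
    [[64,0,-17],[0,0,0],0],
    [[73,0,-18],[0,0,0],0],
    [[83,0,-18],[0,0,0],0],
    [[92,0,-18],[0,0,0],0]
  ]
}}

```text
clock: 8.72
tcp_pos: [0.5798, -0.1851, 0.2757]
orientation: [0.002, 0.056, 0.998, -0.001]
wrist_force: [2.4, 0.3, 2.0]
finger_gap: 0.0001
grip_force: 1.2
```

```bash
python3 -c "
from h import *
box()"
```

```text
box [ 0.1086 -0.027   0.2757] F [2.4 0.3 2. ] t 8.7167
[-0.004 -0.001 -1.   ] [-0.44  0.37  0.24  1.43  0.   -0.33]
```

Call:
{"op": "step_arm", "data": {
  "moves": [
    [[12,0,7],[0,0,0],0],
    [[22,0,9],[0,0,0],0],
    [[31,0,11],[0,0,0],0],
    [[41,0,13],[0,0,0],0],
    [[50,0,15],[0,0,0],0],
    [[59,0,18],[0,0,0],0],
    [[68,0,22],[0,0,0],0],
    [[77,0,25],[0,0,0],0]
  ]
}}

```text
clock: 9.38
tcp_pos: [0.5033, -0.1765, 0.2503]
orientation: [0.002, 0.056, 0.998, -0.001]
wrist_force: [2.0, -0.4, -0.8]
finger_gap: -0.0001
grip_force: 0.9
```

```bash
python3 -c "
from h import *
box()"
```

```text
box [ 0.0315 -0.0271  0.2503] F [ 2.  -0.4 -0.8] t 9.3833
[-0.004 -0.001 -1.   ] [-0.49  0.22 -0.03  1.32  0.   -0.38]
```

Call:
{"op": "step_arm", "data": {
  "moves": [
    [[9,0,4],[0,0,0],0],
    [[17,0,8],[0,0,0],0],
    [[25,0,13],[0,0,0],0],
    [[33,0,19],[0,0,0],0],
    [[41,0,25],[0,0,0],0],
    [[48,0,31],[0,0,0],0],
    [[55,0,37],[0,0,0],0],
    [[62,0,44],[0,0,0],0]
  ]
}}

```text
clock: 10.05
tcp_pos: [0.4418, -0.1696, 0.2062]
orientation: [0.002, 0.056, 0.998, -0.001]
wrist_force: [0.5, 0.3, 0.7]
finger_gap: 0.0003
grip_force: 0.6
```

```bash
python3 -c "
from h import *
box()"
```

```text
box [-0.0304 -0.0272  0.2062] F [0.5 0.3 0.7] t 10.05
[-0.003 -0.001 -1.   ] [-0.54  0.12 -0.26  1.19  0.   -0.42]
```

Call:
{"op": "step_arm", "data": {
  "moves": [
    [[7,0,7],[0,0,0],0],
    [[13,0,15],[0,0,0],0],
    [[18,0,23],[0,0,0],0],
    [[23,0,31],[0,0,0],0],
    [[28,0,40],[0,0,0],0],
    [[32,0,48],[0,0,0],0],
    [[36,0,57],[0,0,0],0],
    [[40,0,66],[0,0,0],0]
  ]
}}

```text
clock: 10.72
tcp_pos: [0.4018, -0.1651, 0.1386]
orientation: [0.001, 0.056, 0.998, -0.001]
wrist_force: [1.1, 0.1, 0.2]
finger_gap: -0.0001
grip_force: 0.4
```

```bash
python3 -c "
from h import *
box()"
```

```text
box [-0.0705 -0.0272  0.1386] F [1.1 0.1 0.2] t 10.7167
[-0.002 -0.001 -1.   ] [-0.57  0.1  -0.46  1.01  0.   -0.46]
```

Call:
{"op": "step_arm", "data": {
  "moves": [
    [[3,0,9],[0,0,0],0],
    [[5,0,17],[0,0,0],0],
    [[7,0,26],[0,0,0],0],
    [[8,0,35],[0,0,0],0],
    [[9,0,42],[0,0,0],0],
    [[10,0,47],[0,0,0],0],
    [[10,0,51],[0,0,0],0],
    [[10,0,52],[0,0,0],0]
  ]
}}

```text
clock: 11.38
tcp_pos: [0.3912, -0.1631, 0.0864]
orientation: [-0.0, 0.056, 0.998, 0.0]
wrist_force: [-5.4, 1.9, 15.6]
finger_gap: -0.0001
grip_force: 7.7
```

```bash
python3 -c "
from h import *
box()"
```

```text
box [-0.0814 -0.0265  0.0864] F [-5.4  1.9 15.6] t 11.3833
[ 0.001  0.    -1.   ] [-0.58  0.13 -0.57  0.87 -0.   -0.47]
```

The tip is at lid-shut height with 15.6 N upward, so the lid is on the rim. I press 1 mm more, retreat upward and check.

Call:
{"op": "step_arm", "data": {
  "moves": [
    [[0,0,1],[0,0,0],0],
    [[0,0,1],[0,0,0],0],
    [[0,0,0],[0,0,0],0],
    [[0,0,-20],[0,0,0],0],
    [[0,0,-55],[0,0,0],0],
    [[0,0,-90],[0,0,0],0],
    [[0,0,-125],[0,0,0],0],
    [[0,0,-150],[0,0,0],0]
  ]
}}

```text
clock: 12.05
tcp_pos: [0.3922, -0.1637, 0.2391]
orientation: [0.001, 0.056, 0.998, -0.001]
wrist_force: [-0.1, -0.9, 0.2]
finger_gap: 0.0
grip_force: 0.0
```

Call:
{"op": "step_arm", "data": {
  "moves": [
    [[0,320,-30],[0,0,0],0],
    [[0,320,-30],[0,0,0],0],
    [[0,320,-30],[0,0,0],0],
    [[0,320,-30],[0,0,0],0],
    [[0,320,-30],[0,0,0],0],
    [[0,320,-30],[0,0,0],0],
    [[0,320,-30],[0,0,0],0],
    [[0,320,-30],[0,0,0],0]
  ]
}}

```text
clock: 12.72
tcp_pos: [0.4275, 0.1578, 0.2666]
orientation: [0.0, 0.055, 0.998, 0.001]
wrist_force: [0.5, 0.7, 0.1]
finger_gap: -0.0
grip_force: 0.0
```

Call:
{"op": "step_arm", "data": {
  "moves": [
    [[0,50,0],[0,0,0],0],
    [[0,80,0],[0,0,0],0],
    [[0,80,0],[0,0,0],0],
    [[0,80,0],[0,0,0],0],
    [[0,80,0],[0,0,0],0]
  ]
}}

```text
clock: 13.13
tcp_pos: [0.4362, 0.2342, 0.2658]
orientation: [-0.0, 0.056, 0.998, -0.0]
wrist_force: [0.8, -0.3, 0.4]
finger_gap: -0.0003
grip_force: 0.0
```

Run:
```python
from h import *
box();x0,y0,f=330,180,4
im=cv2.resize(imaging.read_camera("top")[180:330,330:530,::-1],None,fx=4,fy=4)
im=np.ascontiguousarray(im)
cv2.polylines(im,[np.int32([(np.array(proj("top",p))-(x0,y0))*f for p in boxpts(.475,-.146,-.113,0.)[2]])],True,(0,0,255),1)
# outer (top) face at z+.010
cv2.polylines(im,[np.int32([(np.array(proj("top",p+[0,0,.01]))-(x0,y0))*f for p in boxpts(.475,-.146,-.113,0.)[2]])],True,(0,255,0),1)
cv2.imwrite("pics/p3.png",im)
```

```text
box [-0.0814  0.3734  0.2658] F [ 0.8 -0.3  0.4] t 13.1333
[ 0.001 -0.001 -1.   ] [ 0.33  0.15 -0.08  1.34 -0.    0.44]
```

View pics/p3.png

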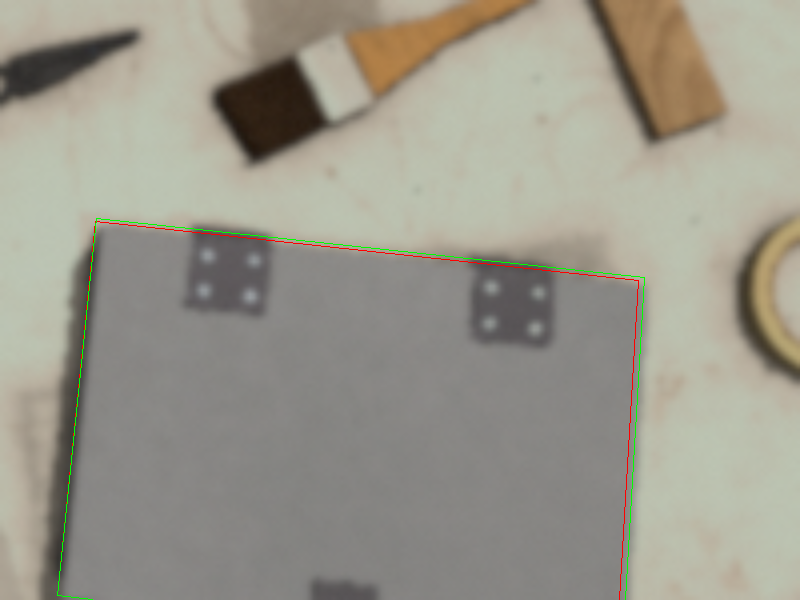

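The lid outline matches the model at angle 0, and the arm is clear of everything. I hand in.

```bash
python3 -c "
from workcell import env
print(env.hand_in())"
```

```text
the job is handed in; nothing more can be done
None
```

The flashlight lies flat in the empty half beside the carton, the lid is shut and the arm is clear; I handed the job in at about 13 s on the robot's clock, but `hand_in` returned no verdict.

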